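Clamp a sensor module and hold the test press down

ROBOT

A 6-joint arm with a two-finger parallel gripper is mounted at the origin on the work surface. World frame = base frame: x ahead of the robot, y to its left, z up, the work surface at z = 0. Lengths are in mm, angles in degrees, forces in N, time in s.
With the tool pointing down it reaches from about 300 to 850 mm from the base axis. Payload 4.2 kg.
Tool frame: the origin (TCP) lies between the finger pads, 19 mm behind the fingertips; this is the grasp point; z points along the fingers, y is the line along which they close (so a half turn about z gives the same grasp; the last joint's range is limited). The gripper opens to 91 mm and grips with 3 to 60 N. Pads are 32 mm wide; open, the fingers measure 118 mm over their backs; the gripper's body (76 mm by 178 mm) begins 60 mm behind the grasp point.
Start: joints at [70.015, 18.312, 89.639, -0, 72.044, -1.146], TCP at [185.674, 544.212, 232.776] pointing down, gripper open.
Joint ranges: [-177.97, 177.97], [-48.28, 115.42], [12.27, 149.76], [-77.06, 257.06], [2.81, 150.46], [-146.56, 146.56]. Speed limits (degrees/s): [147.25, 147.25, 180, 180, 180, 180].

INTERFACE

Orientations are given as [roll, pitch, yaw] about the fixed x, y, z axes, in that order (R = Rz(yaw) Ry(pitch) Rx(roll)).
In Python, from workcell import env, cams gives the robot as it stands.
- The arm moves only by the tool step_arm, never from a script. Its arguments are lists of equal length, an entry for each row: "linear": the shift along the tool's x, y, z in units of 30 cm (1.0 is 30 cm), a list of three; "turn": the turn about the tool's z in units of 360 degrees (1.0 is 360 degrees). In form: {"linear": [[tx, ty, tz], ...], "turn": [turn, ...]}. A call has 1 to 20 rows; each row is the pose to reach, as a shift and turn from the pose commanded when the call began, along the tool's axes at that moment, turning the shorter way round; what a row does not reach only later rows make up. A row lasts 1/8 s, in which the tool goes at most 62.5 mm and 10.7 degrees, less where a joint would pass 70% of its speed; a pose out of reach is approached as far as the arm can. A call with a number of a shift or a turn outside -1 to 1 is refused whole. A call with a gripper value outside its range is refused whole. "fingers" is the closure, from -1 (fully open) to 1 (shut), so that 0 is half open, set as the call begins (left out, the last holds). The fingers move at their own pace and stop on an object; "force" is the grip in N (left out, the last holds). Time passes only in rows, so rows that repeat a pose let the fingers close. It gives the time, the measured TCP pose, the force, the opening and the grip force at its end, in the units of the state.
- env.state(): the state, without advancing time (a new reading comes with each control period).
- cams.grab_frame(name): name is "scene" or "top" or "wrist"; returns a dict with "color" (384x512x3 uint8, blue, green, red), "fx", "fy", "cx", "cy" (pixels), "extrinsics" (4x4, takes a point from camera to world coordinates); the wrist camera has in their place "tool_from_camera" (4x4, takes a point from camera to tool coordinates, whose origin is the TCP and whose axes are the flange's). Camera axes: x right, y down, z forward; pixel columns grow to the right and rows downward; lengths in mm; the calibration is good to about 2 mm. A picture is of the moment at which its call begins: read the wrist's pose just before it. There is no depth.
- env.job_done(): hands the job in; it is judged then, once.
The state is a dict: "time_s": time; "qpos": joint angles; "qvel": joint speeds; "effort": joint torques, N m; "ee_pos": TCP position; "ee_rot": TCP orientation; "force": force on the tool from outside, world axes, zero at the start; "torque": the same for the moment, N m; "gripper_width": finger opening in mm; "gripper_force": force on a finger pad.
Only numpy, scipy, OpenCV 4.12 (cv2) and the standard library are available. Lean on these libraries where they do the work, as an engineer would, in place of code of your own. Each camera call takes 0.05 s, during which the arm holds its last target. There are 200 camera calls.

TASK

Turn the orange-handled vise crank of the test jig clockwise, as seen from the crank's end, as far as it goes, so that the jaw clamps the sensor module tight. Then flip the red safety catch fully over, and after that pull the yellow lever grip forward and down as far as it goes, so that the probe foot presses on the module. Finish while still holding the lever down with the gripper (it springs back if let go), and leave the loose things around it where they are.

Things in the scene. Friction and masses are not known exactly. Their poses are not given: they have to be found in the camera images.
- jig: Fixed test jig: grey base plate 220 x 190 x 16 mm with a small steel vise, behind it a blue column with an overhanging blue head (top at z=195, x -32 to 108, 52 wide). Origin at table height, mid base; x to the column (back), y to the crank side, z up; turned up to 0.2 rad. All jig offsets given in mm in this frame. Vise bed top z=45, fixed jaw face y=-20
- module: Loose sensor module to be clamped, already lying between the jaws on the vise bed: aluminium block with a green circuit board on top, 56 x 40 x 40 mm (x, y, z), 0.2 kg; origin under its centre. One to three mm of play to the fixed jaw; the closing jaw pushes it home
- jaw: Moving steel jaw of the vise, 60 mm wide, 22 thick, 30 high. Origin at the centre of its clamping face, which is at jig y = 30 mm with the crank at 0, moves to jig -y by 10 mm per crank turn, and meets the pushed-home module at jig y = 20 mm
- crank (a joint): Vise crank turn, rad. Grows clockwise seen from the crank end (looking along jig -y) and closes the vise; starts 0.4 to 3.2, jaw meets the pushed-home module at 6.28, tight from about 6.7, stop at 6.9. At value a the handle is at jig x = -20 - 32 sin a, z = 68 + 32 cos a (mm): from the top it goes to the front, down, back, up. 4 N moves it, 8 N at the end; stays where left
- crank_grip: Orange crank handle sleeve, 16 mm diameter, 44 long, axis along jig y, free to spin on its pin, 32 mm from the crank axis (which runs along jig y through x=-20, z=68). Origin at its middle, jig y=141; crank arm ends at y=116. Can be pinched from above, fingers closing along jig x, and carried round with the tool pointing down; only the table is below it
- catch (a joint): Swing of the red safety catch, rad: 0 to 0.1 at the start, closed (its bar lies before the lever arm and blocks it); 1.3 fully flipped over (stop). Hinge axis along jig x through y=-20, z=211. The thumb piece leans 0.5 rad to jig -y at 0 and swings over to jig +y, 0.8 rad past upright at 1.3; stays where left; about 1 N at the tip moves it
- catch_tip (a point): Centre of the rounded tip of the catch's red thumb piece (14 mm along jig x, tip 20 mm round, stem 10 mm thick), 50 mm from the catch hinge, at jig x=-56 just before the front end of the head. At catch value c: jig y = -20 - 50 sin(0.5-c), z = 211 + 50 cos(0.5-c) mm. Can be pushed over from its jig -y side with shut fingertips, or pinched
- lever (a joint): Swing of the press lever, rad: 0 upright (rest; a spring returns it), 1.25 fully forward and down (stop). Pivot axis along jig y through x=30, z=160; arm at y=-77. Blocked at about 0.1 while the catch is closed. The probe foot meets the module at about 1.0, then its springs yield. Takes about 2 N at the grip to start, up to 10 N at the end
- lever_grip: Yellow grip on the lever's end, 20 mm diameter, 80 long, axis along jig y, free to spin on its pin. Origin at its middle: jig y=-127, x = 30 - 130 sin v, z = 160 + 130 cos v mm at lever value v (290 above the table at rest, about 201 fully down). Can be pinched from above, fingers closing along jig x, with the tool pointing down all the way
- foot: Sprung probe foot under the head, brass and black, 44 x 28 x 12 mm, origin under its centre, 115 mm above the table at rest, straight above the vise; comes down 30 mm per rad of lever onto the module (top at 85 mm)
- spool_red: loose wire spool lying flat, 48 mm across, 20 mm high, white flanges, red winding; bystander, leave alone; origin under its centre
- spool_black: loose wire spool lying flat, 48 mm across, 20 mm high, white flanges, black winding; bystander, leave alone; origin under its centre
- spool_blue: loose wire spool lying flat, 48 mm across, 20 mm high, white flanges, blue winding; bystander, leave alone; origin under its centre
- spool_yellow: loose wire spool lying flat, 48 mm across, 20 mm high, white flanges, yellow winding; bystander, leave alone; origin under its centre
- driver: loose screwdriver with a green handle, 160 mm long, lying along its x; bystander, leave alone; origin under its centre
- tin: loose round metal tin, 58 mm across, 26 mm high; bystander, leave alone; origin under its centre
- breadboard: loose white breadboard with a small green board on it, 165 x 55 x 16 mm; bystander, leave alone; origin under its centre
Not all that is in view belongs to the job. What is shaped like the module but brown or turquoise is not meant.

How it is judged:
By the outcome, as a careful person would: the job done as asked, in the order asked, and still so for the second after the job is handed in, while the arm keeps its last pose, push and grip.
It also fails if it takes over 72 s, if anything falls off the work surface, if the arm or the gripper's body presses on something with over 40 N, if the wrist force passes 120 N, or if a joint passes its speed limit or range.

## Working session

There is one attempt and no reset: what is moved stays moved. The work goes in short steps, Python scripts to look and compute and a tool call to move; the robot and the scene stay as the last step left them, time stands still between calls to the robot, and variables do not carry over. Pictures are saved under pics/ and viewed, at most 10 in all, crops included, and the job is handed in when it is done.

Besides the shell and the picture viewer there is one more tool, called after ">>>" as name(argument=value, ...) on one line, values as JSON. step_arm: Moves the arm, as the interface text tells. Its arguments: {"type":"object","properties":{"linear":{"type":"array"},"turn":{"type":"array"},"fingers":{"type":"number"},"force":{"type":"number"}},"required":["linear","turn"]}

```bash
ls; mkdir -p pics; python3 - <<'E'
from workcell import env,cams
import cv2,numpy as np
s=env.state();print(s['time_s'],s['ee_pos'],s['ee_rot'],s['gripper_width'])
for n in['scene','top']:
    f=cams.grab_frame(n);cv2.imwrite(f'pics/{n}0.png',f['color']);print(n,f['fx'],f['cx'],f['cy'],np.round(f['extrinsics'],3).tolist())
    np.save(f'pics/{n}0.npy',f['extrinsics'])
E
```

```text
pics
0.0 [185.50881147 543.76117065 231.93740259] [-1.79900391e+02  1.08367804e-04  1.61164752e+02] 91.16307105954562
scene 437.7094420132413 260.9696621631804 189.44282783156652 [[-0.596, 0.461, -0.658, 1322.742], [0.803, 0.365, -0.471, 590.924], [0.023, -0.809, -0.587, 896.053], [0.0, 0.0, 0.0, 1.0]]
top 355.6797936728255 255.14216791713483 192.64499493056232 [[0.06, -0.974, 0.218, 318.76], [-0.998, -0.059, 0.011, 20.277], [0.002, -0.219, -0.976, 1163.582], [0.0, 0.0, 0.0, 1.0]]
```

View pics/scene0.png

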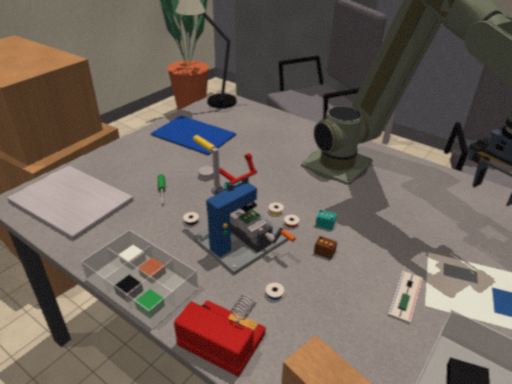

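View pics/top0.png

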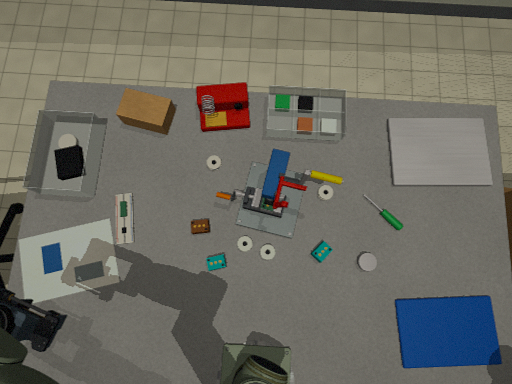

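Scene view: the jig is at (235,230), with the orange crank grip at (288,235), the yellow lever grip at (205,143) and the red catch at (245,165). Top view: orange (226,195), yellow (325,178), red catch (290,188).
Lookalikes:
- **Orange:** tray block at scene (152,268), top (305,125).
- **Yellow:** box part at top (215,118), and a spool.
- **Red:** toolbox at scene (220,335).
- **Module:** brown and turquoise blocks at top (200,226), (216,262) and (321,251).

The parts attached to the jig are the ones I want.

```bash
cat > h.py <<'E'
import cv2,numpy as np
from workcell import env,cams
def ray(f,uv,E=None):
    E=f['extrinsics'] if E is None else E
    d=np.array([(uv[0]-f['cx'])/f['fx'],(uv[1]-f['cy'])/f['fy'],1.]);d=E[:3,:3]@d
    return E[:3,3],d/np.linalg.norm(d)
def meet(a,b):
    (p,d),(q,e)=a,b
    t=np.linalg.lstsq(np.c_[d,-e],q-p,rcond=None)[0]
    x,y=p+t[0]*d,q+t[1]*e
    return (x+y)/2,np.linalg.norm(x-y)
def proj(f,P,E=None):
    E=f['extrinsics'] if E is None else E
    c=np.linalg.inv(E)@np.r_[P,1];return f['fx']*c[0]/c[2]+f['cx'],f['fy']*c[1]/c[2]+f['cy']
def blobs(img,lo,hi,box,amin=8):
    x0,y0,x1,y1=box;h=cv2.cvtColor(img[y0:y1,x0:x1],cv2.COLOR_BGR2HSV)
    m=cv2.inRange(h,lo,hi);n,l,st,c=cv2.connectedComponentsWithStats(m)
    return [(int(st[i,4]),np.round(c[i]+[x0,y0],1),(l==i),(x0,y0)) for i in range(1,n) if st[i,4]>=amin]
E
python3 - <<'E'
from h import *
F={n:cams.grab_frame(n) for n in('scene','top')}
box={'scene':(185,125,305,280),'top':(210,145,350,240)}
for n in F:
    for c,lo,hi in(('orange',(5,150,90),(16,255,255)),('yellow',(22,150,100),(34,255,255)),('red',(0,150,80),(4,255,255)),('blue',(100,120,40),(125,255,255))):
        for a,p,m,o in blobs(F[n]['color'],lo,hi,box[n]):
            ys,xs=np.nonzero(m);r=cv2.minAreaRect(np.c_[xs,ys].astype(np.float32))
            print(n,c,a,p,np.round(cv2.boxPoints(r)+np.array(o),0).astype(int).tolist())
a=F['scene']['color'][125:280,185:315];b=F['top']['color'][140:245,205:350]
a=cv2.resize(a,None,fx=3.5,fy=3.5,interpolation=2);b=cv2.resize(b,(340,246),interpolation=2)
o=np.zeros((a.shape[0],800,3),np.uint8);o[:,:a.shape[1]]=a;o[:246,a.shape[1]:a.shape[1]+340]=b
cv2.imwrite('pics/crop1.png',o)
E
```

```text
scene orange 73 [287.5 234.8] [[280, 232], [283, 228], [295, 237], [292, 241]]
scene yellow 99 [203.3 142.4] [[193, 140], [196, 135], [213, 145], [210, 150]]
scene red 217 [239.5 171.4] [[218, 169], [249, 153], [258, 171], [228, 187]]
scene red 8 [290.5 225.8] [[287, 226], [287, 225], [294, 226], [294, 227]]
scene blue 814 [205.8 135.8] [[185, 125], [234, 125], [234, 153], [185, 153]]
scene blue 1696 [226.1 213.6] [[188, 240], [222, 170], [259, 188], [225, 258]]
top orange 64 [222.9 195.3] [[216, 196], [217, 191], [230, 195], [229, 199]]
top yellow 233 [325.9 176.8] [[310, 176], [311, 169], [342, 177], [340, 184]]
top red 276 [285.2 191.2] [[268, 205], [281, 175], [306, 186], [293, 216]]
top blue 731 [274.3 172.3] [[260, 196], [273, 148], [289, 152], [277, 200]]
```

View pics/crop1.png

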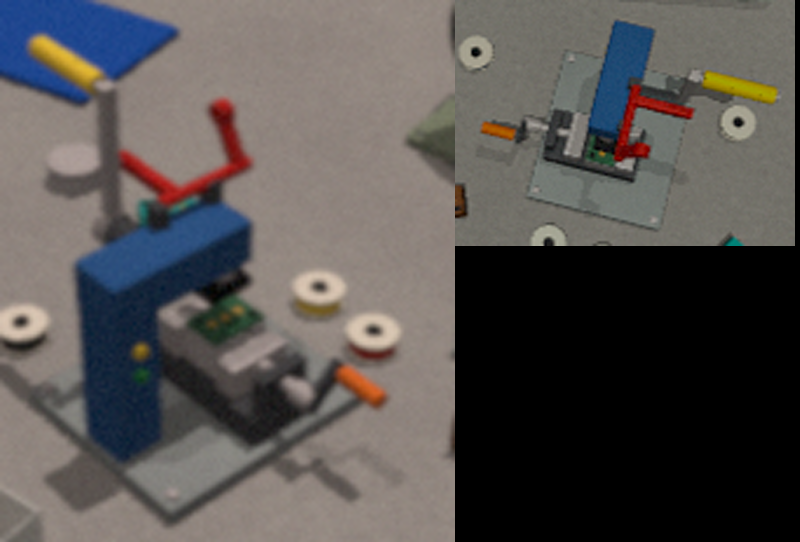

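The crop confirms it: the orange sleeve, the yellow grip and the red catch (ball tip at scene (249,156), top (284,205)) all sit on the jig.

```bash
python3 - <<'E'
from h import *
F={n:cams.grab_frame(n) for n in('scene','top')}
S,T=F['scene'],F['top']
for n,a,b in(('orange',(287.5,234.8),(222.9,195.3)),('yellow',(203.3,142.4),(325.9,176.8)),('tip',(248.7,155.6),(283.9,204.9))):
    P,e=meet(ray(S,a),ray(T,b));print(n,P.round(1),round(e,1))
    if n=='orange':O=P
    if n=='yellow':Y=P
def pl(f,uv,z):
    p,d=ray(f,uv);return p+d*(z-p[2])/d[2]
C=[pl(T,u,16) for u in((253.2,161.3),(235.7,224),(292.4,237.6))];print(np.round(C,1))
# ctr from BL & FR
ctr=(C[0]+C[2])/2;v=C[0]-C[1];w=C[1]-C[2];print('ctr',ctr,'yaw',np.degrees(np.arctan2(v[1],v[0])),np.degrees(np.arctan2(-w[0],w[1])),np.linalg.norm(v),np.linalg.norm(w))
# yaw from fixed known points: orange in jig (xo,141), yellow (30,-127); tune by z of orange
for sg in(1,):
    a=np.arccos(np.clip((O[2]-68)/32,-1,1));xo=-20-32*np.sin(a)
    dj=np.array([xo-30,268]);dw=(O-Y)[:2]
    yaw=np.arctan2(dw[1],dw[0])-np.arctan2(dj[1],dj[0]);R=np.array([[np.cos(yaw),-np.sin(yaw)],[np.sin(yaw),np.cos(yaw)]])
    print('a',a,'yaw',np.degrees(yaw),'len',np.linalg.norm(dw),np.linalg.norm(dj),'org',((O[:2]-R@[xo,141])+(Y[:2]-R@[30,-127]))/2)
E
```

```text
orange [545.2 130.2  91.4] 3.3
yellow [ 566.9 -147.6  291.4] 2.9
tip [494.8 -46.4 253.8] 1.6
[[683.4  46.8  16. ]
 [467.8  90.4  16. ]
 [435.  -94.7  16. ]]
ctr [559.19526253 -23.95745929  16.        ] yaw -11.441489307013939 -10.063852900037922 219.93173952291752 188.05414555026528
a 0.7487492464832102 yaw -10.533606331779577 len 278.57510171382296 277.44696594316315 org [560.55977575 -16.64475436]
```

>>> step_arm(linear=[[-0.79,-0.46,-0.1],[-0.79,-0.46,-0.1],[-0.79,-0.46,-0.1],[-0.79,-0.46,-0.1],[-0.79,-0.46,-0.1],[-0.79,-0.46,-0.1],[-0.79,-0.46,-0.1],[-0.79,-0.46,-0.1],[-0.79,-0.46,-0.1],[-0.79,-0.46,-0.1]], turn=[0.226,0.226,0.226,0.226,0.226,0.226,0.226,0.226,0.226,0.226], fingers=-0.1, force=20)

```text
time_s: 1.55
ee_pos: [365.4, 337.1, 262.7]
ee_rot: [-180.0, -0.0, 79.9]
force: [-0.3, -0.5, -0.1]
gripper_width: 50.3
gripper_force: 0.0
```

>>> step_arm(linear=[[-0.57,0.71,0.2],[-0.57,0.71,0.2],[-0.57,0.71,0.2],[-0.57,0.71,0.2],[-0.57,0.71,0.2],[-0.57,0.71,0.2],[-0.57,0.71,0.2]], turn=[0,0,0,0,0,0,0])

```text
time_s: 2.42
ee_pos: [544.3, 131.6, 202.8]
ee_rot: [-180.0, -0.0, 79.8]
force: [1.0, 0.1, 0.6]
gripper_width: 49.9
gripper_force: 0.0
```

```bash
cat >> h.py <<'E'
from scipy.spatial.transform import Rotation as Rn
def wrist():
    s=env.state();f=cams.grab_frame('wrist');M=np.eye(4)
    M[:3,:3]=Rn.from_euler('xyz',s['ee_rot'],degrees=True).as_matrix();M[:3,3]=s['ee_pos']
    f['extrinsics']=M@f['tool_from_camera'];return s,f
E
python3 - <<'E'
from h import *
s,f=wrist();print(s['ee_pos'],s['ee_rot'],f['extrinsics'][:3,3])
cv2.imwrite('pics/w1.png',f['color'])
for c,lo,hi in(('orange',(5,150,90),(16,255,255)),('red',(0,150,80),(4,255,255)),('yel',(22,150,100),(34,255,255))):
    for a,p,m,o in blobs(f['color'],lo,hi,(0,0,512,384),60):
        ys,xs=np.nonzero(m);print(c,a,p,np.round(cv2.boxPoints(cv2.minAreaRect(np.c_[xs,ys].astype(np.float32)))).tolist())
print('pred orange',proj(f,[545.2,130.2,91.4]),'tip',proj(f,[494.8,-46.4,253.8]))
E
```

```text
[544.33091604 131.6117854  202.8443672 ] [-1.79971812e+02 -2.68926559e-02  7.98417572e+01] [559.92529033 213.56043563 354.60787131]
orange 1983 [143.4 114.1] [[112.0, 94.0], [150.0, 77.0], [175.0, 135.0], [137.0, 152.0]]
orange 1005 [256.8 190.6] [[248.0, 164.0], [266.0, 164.0], [266.0, 218.0], [248.0, 218.0]]
red 1411 [504.8  67.8] [[492.0, 10.0], [511.0, 10.0], [511.0, 176.0], [492.0, 176.0]]
pred orange (np.float64(257.48767239583646), np.float64(191.31084163261673)) tip (np.float64(222.0598468281558), np.float64(626.6370814366314))
```

View pics/w1.png

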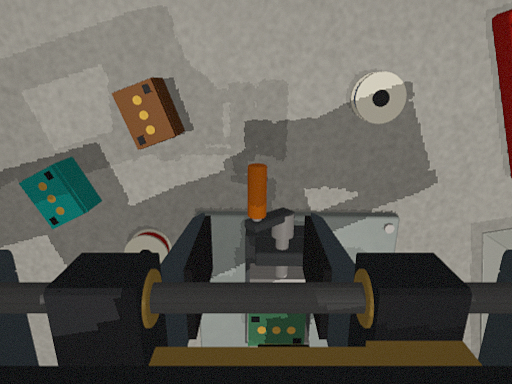

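The wrist view shows the orange sleeve at (257,191), within 1 px of the prediction and lined up between the fingers. Brown (148,112) and turquoise (60,192) are decoys. I'll descend and pinch.

>>> step_arm(linear=[[0.006,0.004,0.1],[0.006,0.004,0.2],[0.006,0.004,0.3],[0.006,0.004,0.371],[0.006,0.004,0.371],[0.006,0.004,0.371]], turn=[0,0,0,0,0,0])

```text
time_s: 3.22
ee_pos: [546.7, 133.5, 92.7]
ee_rot: [179.9, -0.1, 79.9]
force: [-0.4, 0.7, -0.4]
gripper_width: 50.1
gripper_force: 0.0
```

>>> step_arm(linear=[[0,0,0],[0,0,0],[0,0,0],[0,0,0],[0,0,0],[0,0,0]], turn=[0,0,0,0,0,0], fingers=1, force=20)

```text
time_s: 3.98
ee_pos: [544.4, 132.9, 91.2]
ee_rot: [-179.8, 0.0, 79.7]
force: [-5.3, 2.5, 2.6]
gripper_width: 15.4
gripper_force: 20.0
```

```bash
python3 -c "
import numpy as np
def g(a0,A):
    print([[0,round(-32*(np.sin(a)-np.sin(a0))/300,3),round(-32*(np.cos(a)-np.cos(a0))/300,3)] for a in A])
g(.75,np.arange(.95,2.4,.2))
g(2.35,np.arange(2.55,4.4,.2));g(4.35,np.arange(4.55,6.2,.2));g(6.15,np.arange(6.25,7,.1))"
```

```text
[[0, np.float64(-0.014), np.float64(0.016)], [0, np.float64(-0.025), np.float64(0.034)], [0, np.float64(-0.031), np.float64(0.055)], [0, np.float64(-0.034), np.float64(0.076)], [0, np.float64(-0.032), np.float64(0.097)], [0, np.float64(-0.026), np.float64(0.118)], [0, np.float64(-0.017), np.float64(0.136)], [0, np.float64(-0.003), np.float64(0.153)]]
[[0, np.float64(0.016), np.float64(0.014)], [0, np.float64(0.035), np.float64(0.024)], [0, np.float64(0.056), np.float64(0.03)], [0, np.float64(0.077), np.float64(0.032)], [0, np.float64(0.098), np.float64(0.029)], [0, np.float64(0.118), np.float64(0.023)], [0, np.float64(0.137), np.float64(0.013)], [0, np.float64(0.153), np.float64(-0.001)], [0, np.float64(0.166), np.float64(-0.018)], [0, np.float64(0.176), np.float64(-0.037)]]
[[0, np.float64(0.006), np.float64(-0.021)], [0, np.float64(0.007), np.float64(-0.042)], [0, np.float64(0.004), np.float64(-0.063)], [0, np.float64(-0.003), np.float64(-0.083)], [0, np.float64(-0.014), np.float64(-0.101)], [0, np.float64(-0.028), np.float64(-0.117)], [0, np.float64(-0.046), np.float64(-0.13)], [0, np.float64(-0.065), np.float64(-0.139)], [0, np.float64(-0.086), np.float64(-0.144)]]
[[0, np.float64(-0.011), np.float64(-0.001)], [0, np.float64(-0.021), np.float64(-0.001)], [0, np.float64(-0.032), np.float64(0.001)], [0, np.float64(-0.042), np.float64(0.003)], [0, np.float64(-0.052), np.float64(0.006)], [0, np.float64(-0.062), np.float64(0.01)], [0, np.float64(-0.071), np.float64(0.016)], [0, np.float64(-0.08), np.float64(0.022)]]
```

>>> step_arm(linear=[[0,-0.014,0.016],[0,-0.025,0.034],[0,-0.031,0.055],[0,-0.034,0.076],[0,-0.032,0.097],[0,-0.026,0.118],[0,-0.017,0.136],[0,-0.003,0.153]], turn=[0,0,0,0,0,0,0,0])

```text
time_s: 4.97
ee_pos: [546.2, 132.5, 45.4]
ee_rot: [179.9, 0.0, 79.8]
force: [-0.4, -2.6, 5.7]
gripper_width: 15.5
gripper_force: 20.0
```

>>> step_arm(linear=[[0,0.016,0.014],[0,0.035,0.024],[0,0.056,0.03],[0,0.077,0.032],[0,0.098,0.029],[0,0.118,0.023],[0,0.137,0.013],[0,0.153,-0.001],[0,0.166,-0.018],[0,0.176,-0.037]], turn=[0,0,0,0,0,0,0,0,0,0])

```text
time_s: 6.22
ee_pos: [595.2, 123.3, 54.7]
ee_rot: [-179.7, 0.1, 79.8]
force: [-4.8, 1.5, -3.1]
gripper_width: 15.4
gripper_force: 20.0
```

>>> step_arm(linear=[[0,0.006,-0.021],[0,0.007,-0.042],[0,0.004,-0.063],[0,-0.003,-0.083],[0,-0.014,-0.101],[0,-0.028,-0.117],[0,-0.046,-0.13],[0,-0.065,-0.139],[0,-0.086,-0.144]], turn=[0,0,0,0,0,0,0,0,0])

```text
time_s: 7.35
ee_pos: [573.6, 127.5, 100.9]
ee_rot: [179.7, -0.0, 79.8]
force: [2.9, -5.9, -6.6]
gripper_width: 15.5
gripper_force: 20.0
```

>>> step_arm(linear=[[0,-0.011,-0.001],[0,-0.021,-0.001],[0,-0.032,0.001],[0,-0.042,0.003],[0,-0.052,0.006],[0,-0.062,0.01],[0,-0.071,0.016],[0,-0.08,0.022],[0,-0.08,0.022],[0,-0.08,0.022]], turn=[0,0,0,0,0,0,0,0,0,0])

```text
time_s: 8.6
ee_pos: [554.8, 131.3, 98.4]
ee_rot: [179.0, -0.1, 79.9]
force: [5.5, -9.6, 9.6]
gripper_width: 15.7
gripper_force: 20.0
```

>>> step_arm(linear=[[0,-0.008,0.008],[0,-0.015,0.018],[0,-0.023,0.029],[0,-0.03,0.04],[0,-0.03,0.04],[0,-0.03,0.04]], turn=[0,0,0,0,0,0], force=30)

```text
time_s: 9.35
ee_pos: [549.1, 133.4, 92.0]
ee_rot: [178.5, -0.3, 79.9]
force: [1.0, -12.0, 39.7]
gripper_width: 15.4
gripper_force: 30.0
```

>>> step_arm(linear=[[0,0,0],[0,0,0],[0,0,0],[0,0,0],[0,0,-0.2],[0,0,-0.4],[0,0,-0.6],[0,0,-0.8],[0,0,-0.8],[0,0,-0.8]], turn=[0,0,0,0,0,0,0,0,0,0], fingers=-0.1)

```text
time_s: 10.6
ee_pos: [538.8, 134.4, 320.9]
ee_rot: [-179.9, -0.0, 79.8]
force: [0.1, 0.8, -1.4]
gripper_width: 50.1
gripper_force: 0.0
```

```bash
python3 - <<'E'
from h import *
S,T=cams.grab_frame('scene'),cams.grab_frame('top')
s,f=wrist();print(s['ee_pos'],s['ee_rot'])
def c(fr,box,lo=(5,150,90),hi=(16,255,255)):
    return [(a,p) for a,p,_,_ in blobs(fr['color'],lo,hi,box,10)]
print(c(S,(185,125,305,280)),c(T,(210,145,350,240)),c(f,(0,0,512,384)))
# tip refine: red blob in scene/top; ball
for n,fr,b in(('s',S,(185,125,305,280)),('t',T,(210,145,350,240))):print(n,c(fr,b,(0,150,80),(4,255,255)))
a=S['color'][125:280,185:315];a=cv2.resize(a,None,fx=3.5,fy=3.5,interpolation=2)
b=cv2.resize(f['color'],(340,255));o=np.zeros((a.shape[0],800,3),np.uint8);o[:,:a.shape[1]]=a;o[:255,456:796]=b
b=cv2.resize(T['color'][140:245,205:350],(340,246),interpolation=2);o[260:506,456:796]=b
cv2.imwrite('pics/c2.png',o)
E
```

```text
[538.52281328 134.0178382  319.45242159] [-1.79797432e+02  4.74627870e-02  7.98222221e+01]
[(78, array([283.4, 235.2]))] [(11, array([224.2, 189.5]))] [(1044, array([179.6, 106.6])), (41, array([483. ,  98.3])), (547, array([278.8, 162.7])), (283, array([482.1, 276.6]))]
s [(217, array([239.5, 171.3]))]
t [(281, array([285.2, 191.4]))]
```

View pics/c2.png

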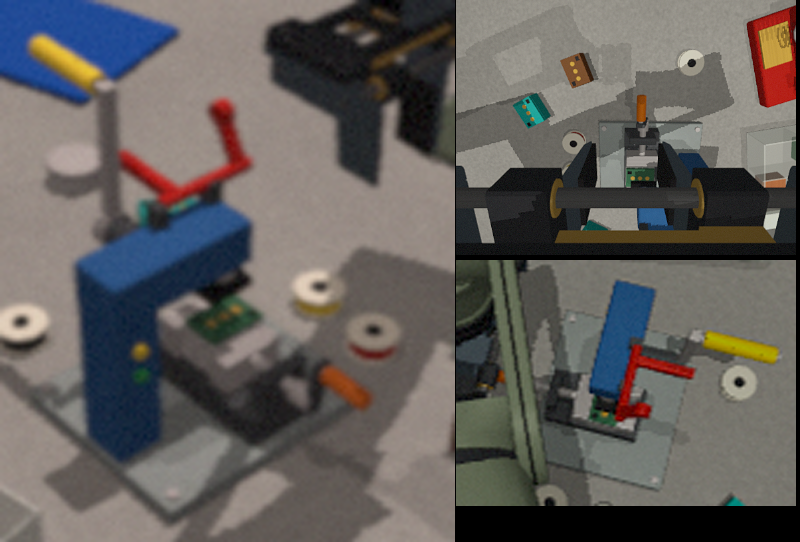

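The jaw now touches the module (scene crop (235,350)) and the sleeve has moved on to scene (283,235). I'll check the crank angle numerically.

```bash
python3 - <<'E'
from h import *
s,f=wrist();S=cams.grab_frame('scene')
O,e=meet(ray(S,(283.4,235.2)),ray(f,(278.8,162.7)));print(O,e)
yaw=np.radians(-10.5);R=np.array([[np.cos(yaw),-np.sin(yaw)],[np.sin(yaw),np.cos(yaw)]]);o=np.array([560.5,-16.6])
j=R.T@(O[:2]-o);print('jig',j,O[2],'a',6.283+np.arctan2(-20-j[0],O[2]-68))
# next target: jig(-56,-90) z335 in tool axes
Rt=Rn.from_euler('xyz',s['ee_rot'],degrees=True).as_matrix()
for t,z in(((-56,-90),335),((-56,-90),263),((-56,-3),263)):
    w=np.r_[R@t+o,z];print(w,Rt.T@(w-s['ee_pos'])/300)
E
```

```text
[562.14708831 126.21791082  99.69778085] 1.197253504054452
jig [-24.40698936 140.72656971] 99.69778084547514 a 6.421145912772388
[489.03652788 -94.88775225 335.        ] [-0.78009345 -0.02807745 -0.05123496]
[489.03652788 -94.88775225 263.        ] [-0.77984981 -0.02719498  0.18876329]
[504.8910186  -9.3445753 263.       ] [-0.4898545  -0.02557368  0.18846293]
```

The crank reads about 6.42, so it slipped back on release (the arm was strained then). I'll re-grip, turn to the stop again, and relieve the strain before opening.

>>> step_arm(linear=[[-0.002,0.082,0.2],[-0.002,0.082,0.4],[-0.002,0.082,0.6],[-0.002,0.082,0.735],[-0.002,0.082,0.735],[-0.002,0.082,0.735]], turn=[0,0,0,0,0,0])

```text
time_s: 11.6
ee_pos: [564.8, 129.2, 102.1]
ee_rot: [179.9, -0.1, 79.8]
force: [-0.3, 0.2, 0.9]
gripper_width: 50.3
gripper_force: 0.0
```

>>> step_arm(linear=[[0,0,0],[0,0,0],[0,0,0],[0,0,0],[0,0,0],[0,0,0]], turn=[0,0,0,0,0,0], fingers=1, force=35)

```text
time_s: 12.35
ee_pos: [563.5, 129.1, 101.1]
ee_rot: [-180.0, -0.0, 79.8]
force: [-1.4, 1.2, 4.5]
gripper_width: 15.0
gripper_force: 35.0
```

>>> step_arm(linear=[[0,-0.01,0.002],[0,-0.021,0.005],[0,-0.031,0.009],[0,-0.041,0.014],[0,-0.05,0.02],[0,-0.058,0.026],[0,-0.058,0.026],[0,-0.058,0.026]], turn=[0,0,0,0,0,0,0,0])

```text
time_s: 13.35
ee_pos: [551.8, 131.5, 96.9]
ee_rot: [179.2, -0.1, 79.9]
force: [4.6, -2.9, 15.3]
gripper_width: 15.0
gripper_force: 35.0
```

```bash
cat > w.py <<'E'
from h import *
s,f=wrist();S=cams.grab_frame('scene')
p=s['ee_pos'];print(p,s['ee_rot'],s['force'])
yaw=np.radians(-10.5);R=np.array([[np.cos(yaw),-np.sin(yaw)],[np.sin(yaw),np.cos(yaw)]]);o=np.array([560.5,-16.6])
j=R.T@(p[:2]-o);print('jig tcp',j,'a',6.283+np.arctan2(-20-j[0],p[2]-68))
A=[(a,q) for a,q,_,_ in blobs(S['color'],(5,150,90),(16,255,255),(240,190,330,280),10)]
B=[(a,q) for a,q,_,_ in blobs(f['color'],(5,150,90),(16,255,255),(200,60,330,260),100)]
print(A,B)
if A and B:
    O,e=meet(ray(S,max(A,key=lambda t:t[0])[1]),ray(f,max(B,key=lambda t:t[0])[1]));j=R.T@(O[:2]-o);print('sleeve',O,e,j,'a',6.283+np.arctan2(-20-j[0],O[2]-68))
E
python3 w.py
```

```text
[551.78485084 131.48479935  96.86427466] [ 1.79232068e+02 -1.34439174e-01  7.98591883e+01] [ 4.6413012  -2.94952062 15.27515786]
jig tcp [-35.55552441 144.01689591] a 6.777296432230681
[(18, array([290.4, 237.7])), (88, array([323.5, 241.8]))] [(1310, array([257.9, 238.3]))]
sleeve [560.59361328 211.42534673 158.32761198] 73.57926988079325 [-41.46227317 224.22410088] a 6.516278991987653
```

>>> step_arm(linear=[[0,-0.007,0.004],[0,-0.014,0.009],[0,-0.02,0.014],[0,-0.026,0.019],[0,-0.026,0.019],[0,-0.026,0.019]], turn=[0,0,0,0,0,0])

```text
time_s: 14.2
ee_pos: [548.6, 132.3, 94.4]
ee_rot: [178.6, -0.2, 79.9]
force: [9.7, -8.9, 27.8]
gripper_width: 15.1
gripper_force: 35.0
```

>>> step_arm(linear=[[0,0.004,-0.008],[0,0.006,-0.016],[0,0.008,-0.024],[0,0.008,-0.024]], turn=[0,0,0,0], force=12)

```text
time_s: 14.7
ee_pos: [548.6, 132.4, 95.7]
ee_rot: [179.0, -0.2, 79.9]
force: [14.7, -3.6, -4.9]
gripper_width: 15.6
gripper_force: 12.0
```

>>> step_arm(linear=[[0,0.005,0],[0,0.01,0],[0,0.014,0],[0,0.014,0]], turn=[0,0,0,0])

```text
time_s: 15.2
ee_pos: [549.7, 132.3, 96.0]
ee_rot: [179.4, -0.2, 79.8]
force: [6.6, -2.0, 3.9]
gripper_width: 15.6
gripper_force: 12.0
```

>>> step_arm(linear=[[0,0.004,0],[0,0.008,0],[0,0.008,0]], turn=[0,0,0])

```text
time_s: 15.58
ee_pos: [550.7, 132.2, 96.4]
ee_rot: [179.6, -0.2, 79.8]
force: [2.7, -0.8, 7.6]
gripper_width: 15.7
gripper_force: 12.0
```

>>> step_arm(linear=[[0,0,0],[0,0,0],[0,0,0],[0,0,0]], turn=[0,0,0,0], fingers=0.1)

```text
time_s: 16.08
ee_pos: [546.9, 131.8, 93.9]
ee_rot: [-179.9, 0.0, 79.8]
force: [1.4, 0.6, -1.2]
gripper_width: 41.0
gripper_force: 0.6
```

```bash
python3 w.py; python3 - <<'E'
from h import *
s,f=wrist();S=cams.grab_frame('scene')
o=np.zeros((384,800,3),np.uint8);o[:,:400]=cv2.resize(f['color'][90:290,150:358],(400,384));o[:,400:]=cv2.resize(S['color'][190:286,240:340],(400,384))
cv2.imwrite('pics/c3.png',o)
for u in((256,200),(256,215),(256,230)):
    p,d=ray(f,u);print(p+d*(96-p[2])/d[2])
E
```

```text
[546.86436412 131.75684968  93.93669562] [-1.79900991e+02  3.16548527e-02  7.98160472e+01] [ 1.39838477  0.61139327 -1.22834049]
jig tcp [-40.44319436 143.38770325] a 6.950501695859398
[(21, array([288.5, 237.9])), (88, array([323.6, 241.9]))] [(1264, array([284.2, 240.3]))]
sleeve [563.76329304 213.75709561 162.61213814] 73.67922006774936 [-38.77059747 227.09443267] a 6.478852042384238
[552.86782155 162.15240123  96.        ]
[551.53093538 154.79550775  96.        ]
[550.15601255 147.22929824  96.        ]
```

View pics/c3.png

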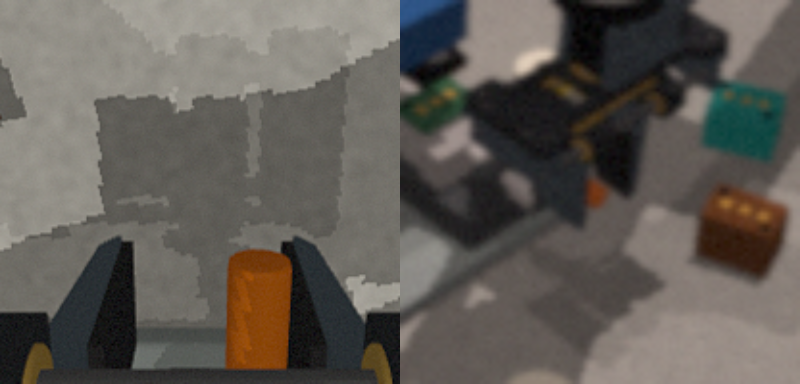

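The sleeve rests against the right finger, so it followed the finger back. I'll push it to the stop with that finger alone, hold, back off slowly and see whether it stays.

>>> step_arm(linear=[[0,-0.012,0],[0,-0.024,0],[0,-0.036,0],[0,-0.048,0],[0,-0.06,0],[0,-0.07,0],[0,-0.07,0],[0,-0.07,0]], turn=[0,0,0,0,0,0,0,0])

```text
time_s: 17.27
ee_pos: [535.7, 134.0, 97.3]
ee_rot: [178.8, -0.1, 79.9]
force: [16.9, -8.1, 0.4]
gripper_width: 41.1
gripper_force: 9.1
```

```bash
cat > m.py <<'E'
from h import *
s,f=wrist();p=s['ee_pos']
yaw=np.radians(-10.5);R=np.array([[np.cos(yaw),-np.sin(yaw)],[np.sin(yaw),np.cos(yaw)]]);o=np.array([560.5,-16.6])
B=max(blobs(f['color'],(5,150,90),(16,255,255),(190,60,330,260),100),key=lambda t:t[0])
m=B[2];ys,xs=np.nonzero(m);r=ys.min();sel=xs[(ys>r+8)&(ys<r+14)]
u=(sel.min()+sel.max())/2+B[3][0];v=r+11+B[3][1]
# sleeve point near outer end: jig y~160; ray meets the crank circle plane y=160-> x,z on circle r=32
P,d=ray(f,(u,v));Pj=R.T@(P[:2]-o);dj=R.T@d[:2]
best=None
for yj in(161,):
    t=(yj-Pj[1])/dj[1];
x=lambda z:Pj[0]+dj[0]*(z-P[2])/d[2]
z=100.
for _ in range(20):
    sn=(-20-x(z))/32; z=68+32*np.sqrt(max(0,1-sn*sn))+8
print('tcp',p.round(1),'F',s['force'].round(1),'w',round(s['gripper_width'],1),'px',u,v,'sleeve x',round(x(z-8),1),'a',round(6.283+np.arcsin(np.clip(sn,-1,1)),3))
E
python3 m.py
```

```text
tcp [535.7 134.   97.3] F [16.9 -8.1  0.4] w 41.1 px 285.0 225 sleeve x -37.3 a 6.888
```

>>> step_arm(linear=[[0,0.01,0],[0,0.02,0],[0,0.03,0],[0,0.03,0]], turn=[0,0,0,0])

```text
time_s: 17.82
ee_pos: [539.3, 133.3, 95.5]
ee_rot: [179.5, -0.0, 79.8]
force: [7.7, -3.6, 0.4]
gripper_width: 40.9
gripper_force: 4.0
```

```bash
python3 m.py
```

```text
tcp [539.3 133.3  95.5] F [ 7.7 -3.6  0.4] w 40.9 px 284.5 228 sleeve x -34.3 a 6.773
```

>>> step_arm(linear=[[0,0.01,0],[0,0.02,0],[0,0.02,0]], turn=[0,0,0])

```text
time_s: 18.25
ee_pos: [543.1, 132.6, 94.8]
ee_rot: [179.8, -0.0, 79.8]
force: [5.4, -2.4, -0.2]
gripper_width: 41.3
gripper_force: 2.9
```

```bash
python3 m.py
```

```text
tcp [543.1 132.6  94.8] F [ 5.4 -2.4 -0.2] w 41.3 px 285.0 230 sleeve x -30.4 a 6.638
```

The handle really does recoil with the clamp load (about 6 N at 6.64). I'll finish a slow release to see where it rests, then look at the module's seating from above.

>>> step_arm(linear=[[0,0.004,0],[0,0.008,0],[0,0.012,0],[0,0.016,0],[0,0.02,0],[0,0.024,0],[0,0.028,0],[0,0.032,0],[0,0.036,0],[0,0.04,0]], turn=[0,0,0,0,0,0,0,0,0,0])

```text
time_s: 19.55
ee_pos: [553.6, 130.7, 94.4]
ee_rot: [-180.0, -0.0, 79.8]
force: [0.6, 0.6, -0.3]
gripper_width: 40.9
gripper_force: 0.0
```

```bash
python3 m.py
```

```text
tcp [553.6 130.7  94.4] F [ 0.6  0.6 -0.3] w 40.9 px 274.0 231 sleeve x -25.0 a 6.455
```

>>> step_arm(linear=[[0,-0.02,0],[0,-0.02,-0.2],[0,-0.02,-0.4],[0,-0.02,-0.6],[0,-0.02,-0.75],[0,-0.02,-0.75],[0,-0.02,-0.75]], turn=[0,0,0,0,0,0,0])

```text
time_s: 20.48
ee_pos: [546.8, 131.7, 318.5]
ee_rot: [-179.9, 0.0, 79.8]
force: [0.1, -0.1, -0.1]
gripper_width: 41.2
gripper_force: 0.0
```

```bash
python3 m.py; python3 - <<'E'
from h import *
s,f=wrist();cv2.imwrite('pics/full4.png',f['color'])
cv2.imwrite('pics/c4.png',cv2.resize(f['color'][170:300,190:350],(738,600),interpolation=2))
E
```

```text
tcp [546.8 131.7 318.5] F [ 0.1 -0.1 -0.1] w 41.2 px 270.5 154 sleeve x -25.2 a 6.456
```

View pics/c4.png

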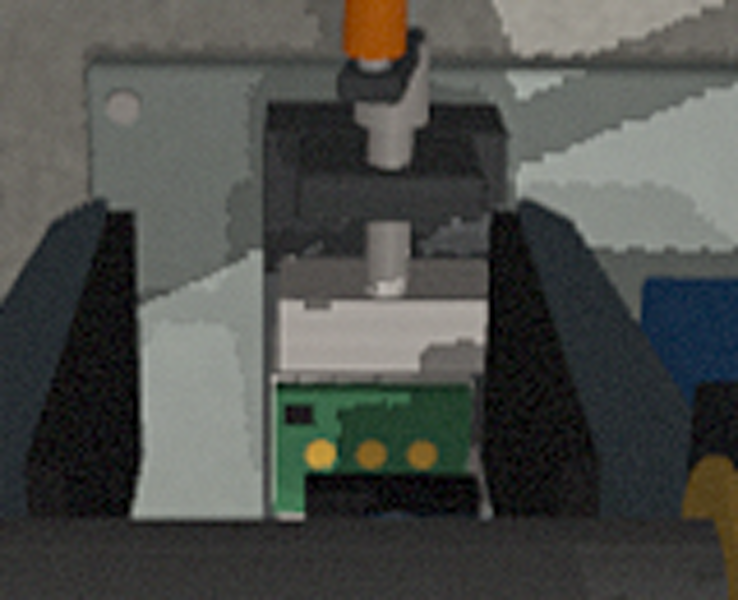

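The crop shows the module seated square against the jaw, with the sleeve near the top: the crank rests at about 6.46. I'll press harder to be sure I reach the stop (about 30 N), hold, release slowly and re-check.

>>> step_arm(linear=[[0,0.027,0.2],[0,0.027,0.4],[0,0.027,0.6],[0,0.027,0.75],[0,0.027,0.75]], turn=[0,0,0,0,0])

```text
time_s: 21.2
ee_pos: [552.0, 129.6, 90.0]
ee_rot: [-179.4, 0.2, 79.8]
force: [0.3, 0.2, 0.6]
gripper_width: 41.4
gripper_force: 0.0
```

>>> step_arm(linear=[[0,-0.02,0],[0,-0.04,0],[0,-0.06,0],[0,-0.08,0],[0,-0.1,0],[0,-0.115,0],[0,-0.115,0],[0,-0.115,0],[0,-0.115,0],[0,-0.115,0]], turn=[0,0,0,0,0,0,0,0,0,0])

```text
time_s: 22.45
ee_pos: [535.1, 134.8, 100.8]
ee_rot: [178.1, -0.3, 80.0]
force: [22.1, -12.3, -0.0]
gripper_width: 41.9
gripper_force: 12.0
```

```bash
python3 m.py
```

```text
tcp [535.1 134.8 100.8] F [ 22.1 -12.3  -0. ] w 41.9 px 285.5 224 sleeve x -37.3 a 6.894
```

>>> step_arm(linear=[[0,0.02,0],[0,0.04,0],[0,0.06,0],[0,0.08,0],[0,0.1,0],[0,0.115,0],[0,0.115,0]], turn=[0,0,0,0,0,0,0])

```text
time_s: 23.38
ee_pos: [555.4, 130.4, 94.2]
ee_rot: [-179.9, 0.0, 79.8]
force: [-1.3, 0.7, -1.3]
gripper_width: 41.1
gripper_force: 0.0
```

```bash
python3 m.py
```

```text
tcp [555.4 130.4  94.2] F [-1.3  0.7 -1.3] w 41.1 px 270.0 232 sleeve x -25.0 a 6.451
```

The hard push reached the stop (6.89 at both 18 N and 24 N), and the clamp recoils to 6.45 every time. That's as far as it goes, so I'm moving on to the catch.

>>> step_arm(linear=[[0,0,-0.2],[0,0,-0.4],[0,0,-0.6],[0,0,-0.8],[0,0,-0.8]], turn=[0,0,0,0,0])

```text
time_s: 24.05
ee_pos: [557.2, 130.8, 340.0]
ee_rot: [179.4, -0.2, 79.8]
force: [0.2, 0.7, -0.7]
gripper_width: 41.1
gripper_force: 0.0
```

>>> step_arm(linear=[[-0.2,-0.085,0],[-0.4,-0.085,0],[-0.6,-0.085,0],[-0.778,-0.085,0],[-0.778,-0.085,0],[-0.778,-0.085,0],[-0.778,-0.085,0.12],[-0.778,-0.085,0.24],[-0.778,-0.085,0.24],[-0.778,-0.085,0.24]], turn=[0,0,0,0,0,0,0,0,0,0], fingers=1, force=20)

```text
time_s: 25.3
ee_pos: [490.1, -94.0, 263.5]
ee_rot: [179.9, -0.0, 79.9]
force: [0.7, -0.0, 0.2]
gripper_width: 0.2
gripper_force: 0.0
```

>>> step_arm(linear=[[0.05,0,0],[0.09,0,0],[0.13,0,0],[0.17,0,0],[0.21,0,0],[0.24,0,0],[0.27,0,0],[0.285,0,0],[0.285,0,0]], turn=[0,0,0,0,0,0,0,0,0])

```text
time_s: 26.42
ee_pos: [503.1, -16.5, 262.0]
ee_rot: [-179.9, 0.8, 79.9]
force: [-3.4, -18.6, 0.1]
gripper_width: 0.4
gripper_force: 9.5
```

```bash
python3 - <<'E'
from h import *
S,T=cams.grab_frame('scene'),cams.grab_frame('top');s,f=wrist();print(s['ee_pos'],s['force'])
a=S['color'][125:280,185:315];a=cv2.resize(a,None,fx=3.5,fy=3.5,interpolation=2)
b=cv2.resize(f['color'],(340,255));o=np.zeros((a.shape[0],800,3),np.uint8);o[:,:a.shape[1]]=a;o[:255,456:796]=b
b=cv2.resize(T['color'][140:245,205:350],(340,246),interpolation=2);o[260:506,456:796]=b
cv2.imwrite('pics/c5.png',o)
E
```

```text
[503.05055786 -16.53725191 262.04101282] [ -2.46405075 -18.03461622  -0.53440012]
```

View pics/c5.png

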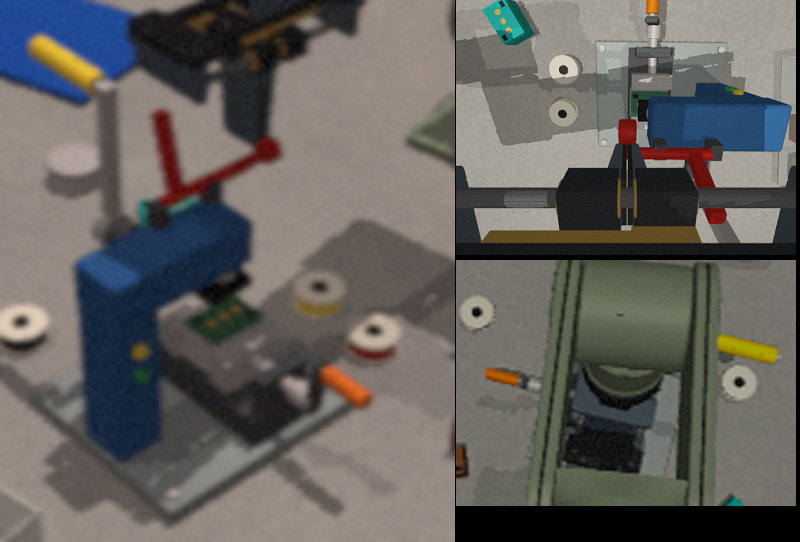

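The catch is fully over: tip at crop (268,148), bar upright at (165,150), finger at jig y=-10 against the stop at 18 N. Next is the lever grip.

>>> step_arm(linear=[[-0.15,0,0],[-0.15,0,0],[-0.15,0,-0.2],[-0.15,0,-0.4],[-0.15,0,-0.46],[-0.15,0,-0.46]], turn=[0,0,0,0,0,0])

```text
time_s: 27.32
ee_pos: [497.1, -54.0, 401.8]
ee_rot: [179.8, -0.1, 79.8]
force: [-0.6, -0.2, -0.4]
gripper_width: 0.3
gripper_force: 0.0
```

>>> step_arm(linear=[[-0.14,0.14,0],[-0.28,0.283,0],[-0.28,0.283,0],[-0.28,0.283,0],[-0.28,0.283,0],[-0.28,0.283,0]], turn=[0,0,0,0,0,0], fingers=-0.5)

```text
time_s: 28.08
ee_pos: [564.5, -151.6, 401.0]
ee_rot: [180.0, -0.0, 79.9]
force: [-0.1, -0.1, 0.5]
gripper_width: 57.6
gripper_force: 0.0
```

```bash
python3 - <<'E'
from h import *
S=cams.grab_frame('scene');s,f=wrist();print(s['ee_pos'],s['ee_rot'],s['gripper_width'])
for a,p,m,o in blobs(f['color'],(22,150,70),(34,255,255),(0,0,512,384),60):
    ys,xs=np.nonzero(m);print('yel',a,p,xs.min()+o[0],xs.max()+o[0],ys.min(),ys.max())
print('pred grip ctr',proj(f,[566.9,-147.6,291.4]),'outer..inner',[proj(f,[566.9+.182*k,-147.6+.983*k,301]) for k in(-40,40)])
# red catch tip scene pixel & orange crank
print([(a,p) for a,p,_,_ in blobs(S['color'],(0,150,60),(4,255,255),(185,125,305,280))],[(a,p) for a,p,_,_ in blobs(S['color'],(5,150,90),(16,255,255),(240,190,310,280))])
E
```

```text
[ 564.60883558 -151.81327844  401.06656474] [ 1.79944699e+02 -8.73982884e-03  7.98651048e+01] 61.705159022235414
yel 2315 [257.5 182.3] 246 270 134 232
pred grip ctr (np.float64(257.79929334300886), np.float64(185.05518341645902)) outer..inner [(np.float64(257.5460238441274), np.float64(235.93184772042915)), (np.float64(258.1622208879152), np.float64(136.9078898530938))]
[(189, array([242. , 171.4])), (9, array([290.2, 225.8]))] [(74, array([283.3, 235. ]))]
```

>>> step_arm(linear=[[0,0.007,0.12],[0,0.007,0.24],[0,0.007,0.367],[0,0.007,0.367],[0,0.007,0.367]], turn=[0,0,0,0,0])

```text
time_s: 28.8
ee_pos: [567.9, -153.2, 292.2]
ee_rot: [179.8, 0.0, 79.8]
force: [0.1, -0.2, 0.1]
gripper_width: 68.6
gripper_force: 0.0
```

>>> step_arm(linear=[[0,0,0],[0,0,0],[0,0,0],[0,0,0],[0,0,0],[0,0,0]], turn=[0,0,0,0,0,0], fingers=1, force=45)

```text
time_s: 29.55
ee_pos: [565.1, -152.8, 290.0]
ee_rot: [-179.7, -0.0, 79.8]
force: [-4.9, 0.1, 1.0]
gripper_width: 19.3
gripper_force: 45.0
```

```bash
python3 -c "
import numpy as np
def g(a0,A):
    print([[0,round(float(-130*(np.sin(a)-np.sin(a0))/300),3),round(float(-130*(np.cos(a)-np.cos(a0))/300),3)] for a in A])
g(0,np.arange(.08,.81,.08));g(.8,np.arange(.86,1.31,.06))"
```

```text
[[0, -0.035, 0.001], [0, -0.069, 0.006], [0, -0.103, 0.012], [0, -0.136, 0.022], [0, -0.169, 0.034], [0, -0.2, 0.049], [0, -0.23, 0.066], [0, -0.259, 0.086], [0, -0.286, 0.108], [0, -0.311, 0.131]]
[[0, -0.018, 0.019], [0, -0.034, 0.039], [0, -0.049, 0.061], [0, -0.063, 0.083], [0, -0.075, 0.105], [0, -0.086, 0.129], [0, -0.096, 0.153], [0, -0.104, 0.178]]
```

>>> step_arm(linear=[[0,-0.035,0.001],[0,-0.069,0.006],[0,-0.103,0.012],[0,-0.136,0.022],[0,-0.169,0.034],[0,-0.2,0.049],[0,-0.23,0.066],[0,-0.259,0.086],[0,-0.286,0.108],[0,-0.311,0.131],[0,-0.311,0.131]], turn=[0,0,0,0,0,0,0,0,0,0,0])

```text
time_s: 30.92
ee_pos: [473.6, -135.7, 250.9]
ee_rot: [-179.8, -0.1, 79.8]
force: [-2.6, 4.3, 6.7]
gripper_width: 19.3
gripper_force: 45.0
```

>>> step_arm(linear=[[0,-0.018,0.019],[0,-0.034,0.039],[0,-0.049,0.061],[0,-0.063,0.083],[0,-0.075,0.105],[0,-0.086,0.129],[0,-0.096,0.153],[0,-0.104,0.178],[0,-0.104,0.178],[0,-0.104,0.178]], turn=[0,0,0,0,0,0,0,0,0,0])

```text
time_s: 32.17
ee_pos: [443.4, -130.2, 199.9]
ee_rot: [-179.9, -0.1, 79.8]
force: [-5.8, 5.9, 19.5]
gripper_width: 19.2
gripper_force: 45.0
```

>>> step_arm(linear=[[0,-0.003,0.012],[0,-0.003,0.012],[0,-0.003,0.012],[0,-0.003,0.012]], turn=[0,0,0,0])

```text
time_s: 32.67
ee_pos: [443.2, -130.2, 198.8]
ee_rot: [179.9, -0.0, 79.8]
force: [-9.6, 6.0, 34.6]
gripper_width: 19.0
gripper_force: 45.0
```

```bash
python3 - <<'E'
from h import *
S=cams.grab_frame('scene');s,f=wrist();print(s['ee_pos'],s['force'])
print([(a,p) for a,p,_,_ in blobs(S['color'],(0,150,60),(4,255,255),(185,125,305,280))],[(a,p) for a,p,_,_ in blobs(S['color'],(5,150,90),(16,255,255),(240,190,310,280))])
o=np.zeros((480,800,3),np.uint8);o[:,:440]=cv2.resize(S['color'][125:280,180:322],(440,480),interpolation=2);o[:270,440:]=cv2.resize(f['color'],(360,270))
cv2.imwrite('pics/c6.png',o)
E
```

```text
[ 443.22319133 -130.26545354  198.75487182] [-9.57192297  5.6074097  34.2530767 ]
[(199, array([241.5, 171.1])), (8, array([290.5, 225.8]))] [(76, array([283.2, 234.9]))]
```

View pics/c6.png

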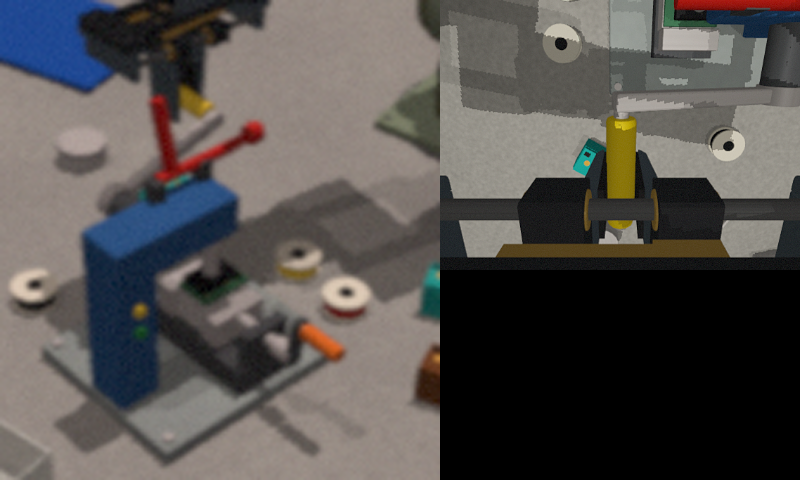

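The picture shows the lever down, the foot on the module, the catch over at crop (255,130), and the crank sleeve unchanged at (322,342). I'll ease the push slightly and hand in.

>>> step_arm(linear=[[0,0,-0.006],[0,0,-0.006],[0,0,-0.006]], turn=[0,0,0])

```text
time_s: 33.15
ee_pos: [443.3, -130.2, 199.4]
ee_rot: [179.9, -0.1, 79.8]
force: [-6.4, 6.2, 25.3]
gripper_width: 19.3
gripper_force: 45.0
```

```bash
python3 -c "
from workcell import env
s=env.state();print(s['ee_pos'],s['force'],s['gripper_force']);print(env.job_done())"
```

```text
[ 443.32967687 -130.20775654  199.36393182] [-6.38737007  6.1839803  25.29281189] 44.99687612056732
the job is handed in; nothing more can be done
None
```

I handed the job in at about 33 s with the catch fully over and the lever held at its stop, but the crank may not count as tight: I turned it to its stop (about 6.9 rad) three times, and each time it sprang back to about 6.45 on release, short of the 6.7 given for tight.

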